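# Free the jammed top tier with light mallet taps

### The job

The top tier of the clear acrylic egg stand has jammed crooked, part-way down its two leg sockets. Take the small upright mallet by its handle and work the tier loose with light taps on its two bamboo caps, alternating sides so that it does not rack, until it drops and sits fully home at both ends; touch the stand only with the mallet and never force it. Then stand the mallet upright on its cork coaster again, and leave the cups, jar and beaker undisturbed.

Things in the scene. Friction and masses are not known exactly. Their poses are not given: they have to be found in the camera images.
- tiers: the stand: three stacking tiers of clear acrylic, fixed to the counter; the lower two tiers carry the chrome leg sockets. Bottom sheet 215 x 300 mm (16 mm up), middle sheet 150 x 250 mm (75 mm up). Origin: on the counter midway below the two bamboo caps; z up, y along the stand's long side from the right cap to the left cap, -x its stepped front
- top_tier: the jammed top tier: clear sheet 90 x 250 mm, 8 mm thick, a bamboo cap (disc 48 mm across, 12 mm high) over each of its two legs, 200 mm apart. Origin: centre of the sheet's top face. It crazes if the mallet presses on it with over 15 N. Tipped 2.4 mm (one cap against the other) from the lean of its sockets it racks: the low end then only moves by dragging the other along, at first at about 20 N
- cap_left (a point): centre of the top face of the left (+y of the stand) bamboo cap, 157 mm above the stand's origin when home, 21 to 24 mm higher at the start. Pressed on its cap, an end slides down alone and stays there: 10 to 11 N moves it at first, fading to nothing some 5 mm above home, where it drops by its own weight unless racked on the other end
- cap_right (a point): centre of the top face of the right (-y of the stand) bamboo cap; heights and behaviour as the left one. The sockets lean, unseen, by up to 2.9 mm from cap to cap, either way, so measured heights do not tell which way there is play: feel for it, and stop when the force rises. Press at 15 mm/s or less; a fast blow, or pressing on when home, exceeds the 15 N
- mallet: small wooden mallet standing upright on its flat head: head 40 mm across and 38 mm high, above it a round light-wood handle 22 mm across up to 125 mm above the foot; 120 to 195 g. Origin: centre of the head's flat striking face, z up along the handle
- coaster: round cork coaster, 100 mm across, 6 mm thick, fixed; the mallet's place. Origin: centre of its underside
- egg_cup_a: on the front step of the bottom tier: egg cup of pale glazed ceramic, 49 mm across and 54 mm tall; bystander, leave it standing where it is. Origin: centre of its underside
- egg_cup_b: on the front step of the bottom tier: egg cup of pale glazed ceramic, 49 mm across and 54 mm tall; bystander, leave it standing where it is. Origin: centre of its underside
- egg_cup_c: on the counter: egg cup of pale glazed ceramic, 49 mm across and 54 mm tall; bystander, leave it standing where it is. Origin: centre of its underside
- beaker: white plastic measuring beaker, 72 mm across, 85 mm tall; bystander. Origin: centre of its underside
- jar: glass jar with bamboo lid, 72 mm across, 94 mm tall; bystander. Origin: centre of its underside
Not all that is in view belongs to the job. Of the things like the mallet, leave any that is green; of the rest the larger one is meant.

How it is judged:
On the way, in this order (a step that is already met when the one before it is completed fails the run):
1. the mallet is taken up in the fingers (height (world z) of mallet above 0.03 m and contact force between the fingers and mallet above 2 N), for 0.2 s.
2. the top tier has come loose and sits home at both ends, the mallet still in the fingers (z of each of cap_left, cap_right in the frame of tiers below 0.1605 m and contact force between the fingers and mallet above 2 N), for 0.2 s.
At the end, for the whole second after the job is handed in: both bamboo caps are no more than 3.5 mm above their home height (157 mm above the stand's origin), and the mallet stands upright (within 0.08 rad) and still on the coaster, its centre within 30 mm of the coaster's centre, released (z of each of cap_left, cap_right in the frame of tiers below 0.1605 m and horizontal distance between mallet and coaster below 0.03 m and z of mallet in the frame of coaster between 0.003 and 0.009 m and angle between mallet's own z axis and vertical below 0.08 rad and linear speed of mallet below 0.02 m/s); the robot touches nothing.
It fails at once if the mallet presses on the top tier with more than 15 N (contact force between mallet and top_tier above 15 N).
It fails at once if the robot itself touches the stand (contact force between any of the fingers, the arm and tiers above 0.5 N or contact force between any of the fingers, the arm and top_tier above 0.5 N).
It fails at once if a cup, the jar or the beaker is shifted more than 20 mm or tipped (distance of any of egg_cup_a, egg_cup_b, egg_cup_c, beaker, jar from where it was at the start of the episode above 0.02 m or angle between any of egg_cup_a, egg_cup_b, egg_cup_c, beaker, jar's own z axis and vertical above 0.3 rad).
It also fails if it takes over 72 s, if anything falls off the work surface, if the arm or the gripper's body presses on something with over 40 N, if the wrist force passes 120 N, or if a joint passes its speed limit or range.

### The arm

A 6-joint arm with a two-finger parallel gripper is mounted at the origin on the work surface. World frame = base frame: x ahead of the robot, y to its left, z up, the work surface at z = 0. Lengths are in m, angles in rad, forces in N, time in s.
With the tool pointing down it reaches from about 0.3 to 0.875 m from the base axis. Payload 6.4 kg.
Tool frame: the origin (TCP) lies between the finger pads; the fingertips stand ctrl.tip_reach ahead of it and the grasp point (between the pads) lies 11 mm behind it (ctrl.tip_reach is the distance from the TCP to the fingertips, in m); z points along the fingers, x is the direction in which the jaws open and shut, and the axes are right-handed (so a half turn about z gives the same grasp; the last joint's range is limited). The gripper opens to 85 mm and grips with 20 to 120 N. Pads are 22 mm wide; open, the fingers measure 114 mm over their backs; the gripper's body (76 mm by 85 mm) begins 54 mm behind the grasp point. The pads swing forward as they close: fully open they stand 13 mm farther back than shut.
Start: joints at [-1.425, 0.181, 1.607, -0, 1.354, -0.206], TCP at [0.198, -0.54, 0.239] pointing down, gripper open.
Joint ranges: [-2.99, 2.99], [-0.89, 2.07], [0.3, 2.58], [-1.14, 4.28], [0, 2.63], [-3.12, 3.12]. Speed limits (rad/s): [2.57, 2.57, 3.01, 3.14, 3.14, 3.14].

### API

Orientations are given as a unit quaternion [w, x, y, z].
In Python, from bench import telemetry, viewer, ticket, nets, ctrl gives the robot as it stands.
- The arm moves only by the tool step_arm, never from a script. Its argument "plan" is a list of rows, each a list of 2 entries, a list of its own where there are three numbers: the shift along the tool's x, y, z in m, then the turn, a rotation vector about the tool's x, y, z in degrees. A call has 1 to 5 rows; each row is the pose to reach, as a shift and turn from the pose commanded when the call began, along the tool's axes at that moment; what a row does not reach only later rows make up. A row lasts 1/10 s, in which the tool goes at most 50 mm and 8.59 degrees, less where a joint would pass 70% of its speed; a pose out of reach is approached as far as the arm can. A call with a gripper value outside its range is refused whole. "fingers" is the opening in per cent of the stroke, from 0 (shut) to 100 (fully open), set as the call begins (left out, the last holds). The fingers move at their own pace and stop on an object; the grip force is fixed at half the most. Time passes only in rows, so rows that repeat a pose let the fingers close. It gives the time, the measured TCP pose, the force and the opening at its end, in the units of the state.
- telemetry.get_obs(): the state, without advancing time (a new reading comes with each control period).
- viewer.camera(name): name is "scene" or "top" or "wrist"; returns the picture (384x512x3 uint8, red, green, blue); there is no depth.
- viewer.get_calibration(name): a dict with "K" (3x3 intrinsics, pixels), "origin" and "orientation" of the camera in the world. Camera axes: x right, y up, looking along -z (the intrinsics and any distortion apply to the point x, -y, -z); pixel columns grow to the right and rows downward; lengths in m; the calibration is good to about 2 mm. A picture is of the moment at which its call begins: read the wrist's pose just before it. get_calibration takes no time and is no camera call; for the wrist camera it gives the pose at the moment of the call.
- ticket.hand_in(): hands the job in, once; it reports no verdict.
Trained networks look in the newest picture that a camera, given by its name, has taken for a name from the list of things; names that differ only in an ending like _2 or _b are one class to them, and where a whole thing is asked for, a point or a joint stands for the part that bears it (a point fixed in the world has none). Each returns a list of dicts, best first, with "score" (0 to 1); they miss things now and then, are a little off and sometimes report something else, mostly with a low value. They report only what shows in the picture. A call takes as long as a camera call. They do not tell look-alikes from the thing itself.
- nets.boxes_of(thing, camera): "extent" ([left, top, right, bottom] in pixels, round what is visible of it).
The state is a dict: "time_s": time; "q": joint angles; "dq": joint speeds; "joint_efforts": joint torques, N m; "eef_pos": TCP position; "eef_rot": TCP orientation; "wrist_force": force on the tool from outside, world axes, zero at the start; "torque": the same for the moment, N m; "opening": opening from 0.0 (shut) to 1.0 (fully open).
Only numpy, scipy, OpenCV 4.12 (cv2) and the standard library are available. Lean on these libraries where they do the work, as an engineer would, in place of code of your own. Each camera call takes 0.05 s, during which the arm holds its last target.

## Working session

There is one attempt and no reset: what is moved stays moved. The work goes in short steps, Python scripts to look and compute and a tool call to move; the robot and the scene stay as the last step left them, time stands still between calls to the robot, and variables do not carry over. Pictures are saved under pics/ and viewed, and the job is handed in when it is done.

Besides the shell and the picture viewer there is one more tool, called after "Emit:" as name(argument=value, ...) on one line, values as JSON. step_arm: Moves the arm, as the interface text tells. Its arguments: {"type":"object","properties":{"plan":{"type":"array"},"fingers":{"type":"number"}},"required":["plan"]}

```bash
ls; mkdir -p pics; python3 - <<'E'
from bench import telemetry, viewer, nets, ctrl
import cv2
o=telemetry.get_obs(); print(o); print(ctrl.tip_reach)
for c in ["scene","top","wrist"]:
    im=viewer.camera(c); cv2.imwrite(f"pics/{c}0.png",im[:,:,::-1])
    k=viewer.get_calibration(c); print(c,k)
    for t in ["mallet","coaster","top_tier","cap_left","egg_cup_a","beaker","jar","tiers"]:
        print(t,[(round(d["score"],2),[round(x) for x in d["extent"]]) for d in nets.boxes_of(t,c)])
E
```

```text
pics
{'time_s': 0.0, 'q': array([-1.42531532e+00,  1.81555868e-01,  1.60801020e+00, -1.17263222e-06,
        1.35378906e+00, -2.06270495e-01]), 'dq': array([ 9.32190839e-04,  6.96836657e-05, -4.29649092e-04,  7.36540977e-04,
       -1.79249388e-03,  9.04561127e-04]), 'joint_efforts': array([-6.73291433e-04, -4.44880593e+01, -3.51325929e+01, -3.93633463e-04,
        9.18239239e-03, -1.31121806e-05]), 'eef_pos': array([ 0.19806436, -0.53923778,  0.23837474]), 'eef_rot': array([-6.41387130e-04,  8.19921273e-01, -5.72475615e-01, -6.04322390e-04]), 'wrist_force': array([-0.30957203,  0.44197617, -0.649468  ]), 'torque': array([-0.01697964, -0.0135241 ,  0.01276676]), 'opening': 0.9950136446466894}
0.008
scene {'K': array([[369.23540256,   0.        , 256.47349022],
       [  0.        , 369.23540256, 191.03492039],
       [  0.        ,   0.        ,   1.        ]]), 'origin': array([0.86276793, 0.54966865, 0.6060994 ]), 'orientation': array([0.23080446, 0.12233145, 0.41985304, 0.86918798])}
mallet [(0.87, [363, 257, 398, 318]), (0.72, [395, 236, 427, 287]), (0.69, [330, 244, 345, 278])]

[... 827 characters left out ...]
, [144, 216, 182, 254])]
top_tier [(0.59, [252, 149, 373, 209])]
cap_left [(0.94, [254, 148, 373, 212])]
egg_cup_a [(0.86, [286, 227, 306, 243]), (0.86, [221, 110, 243, 131])]
beaker [(0.79, [124, 112, 162, 145])]
jar [(0.61, [225, 244, 254, 277])]
tiers [(0.77, [247, 147, 375, 254]), (0.41, [254, 147, 376, 211])]
wrist {'K': array([[270.36411687,   0.        , 252.55123486],
       [  0.        , 270.36411687, 196.30949987],
       [  0.        ,   0.        ,   1.        ]]), 'origin': array([ 0.25949027, -0.51766318,  0.37443032]), 'orientation': array([ 0.81301744, -0.10797965,  0.07490657, -0.56721428])}
mallet []
coaster []
top_tier []
cap_left []
egg_cup_a []
beaker []
jar []
tiers []
```

View pics/scene0.png

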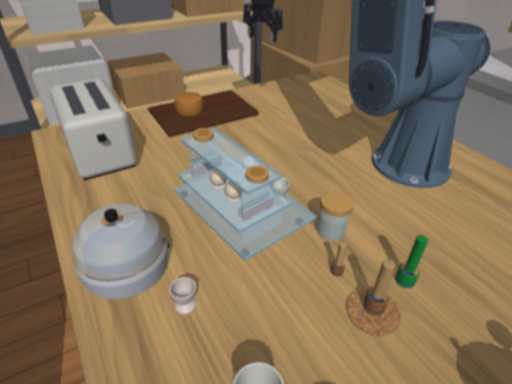

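View pics/top0.png

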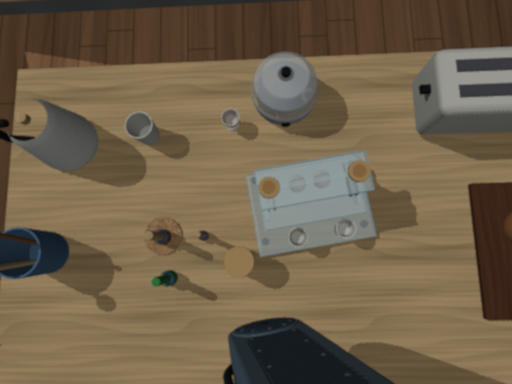

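```bash
python3 - <<'E'
import cv2
a=cv2.imread("pics/top0.png"); cv2.imwrite("pics/top0_m.png",cv2.resize(a[205:300,130:270],None,fx=5.5,fy=5.5,interpolation=cv2.INTER_CUBIC))
a=cv2.imread("pics/scene0.png"); cv2.imwrite("pics/scene0_m.png",cv2.resize(a[225:345,310:440],None,fx=5,fy=5,interpolation=cv2.INTER_CUBIC))
E
```

```text
(no output)
```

View pics/top0_m.png

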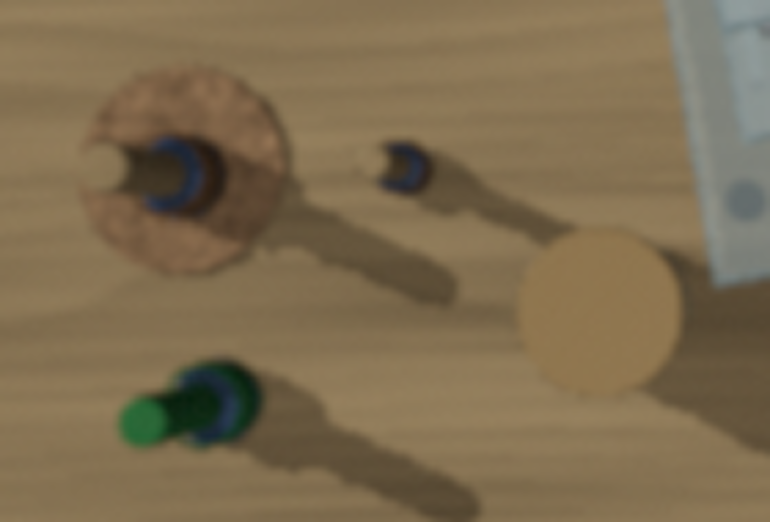

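View pics/scene0_m.png

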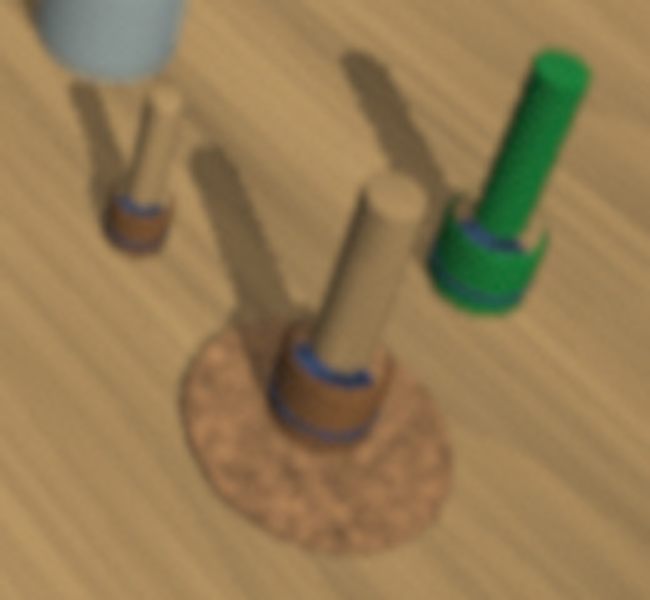

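Candidates in the top view are A, brown with a light handle on the coaster, at (160,237); B, a much smaller brown one at (203,236); and C, the green one at (163,280). C is green, and A is larger than B, so A is the mallet. The crops confirm this.

```bash
cat > h.py <<'E'
import numpy as np, cv2
from scipy.spatial.transform import Rotation as R
from bench import telemetry, viewer, nets, ctrl
def rot(q): return R.from_quat(np.roll(q,-1))
def ray(k,uv):
    K=k["K"]; d=np.array([(uv[0]-K[0,2])/K[0,0],-(uv[1]-K[1,2])/K[1,1],-1.])
    return np.array(k["origin"]), rot(k["orientation"]).apply(d)
def onz(k,uv,z):
    o,d=ray(k,uv); return o+d*(z-o[2])/d[2]
def proj(k,p):
    c=rot(k["orientation"]).inv().apply(np.array(p)-k["origin"]); K=k["K"]
    return np.array([K[0,2]+K[0,0]*c[0]/-c[2],K[1,2]-K[1,1]*c[1]/-c[2]])
def tri(*kuv):
    A=0;b=0;rs=[]
    for k,uv in kuv:
        o,d=ray(k,uv);d=d/np.linalg.norm(d);M=np.eye(3)-np.outer(d,d);A=A+M;b=b+M@o;rs.append((o,M))
    p=np.linalg.solve(A,b); return p,[np.linalg.norm(M@(p-o)) for o,M in rs]
E
python3 - <<'E'
from h import *
T=viewer.get_calibration("top");S=viewer.get_calibration("scene")
print("handle top",tri((T,(149.1,235)),(S,(389.2,264.4))), onz(T,(149.1,235),.131))
print("coaster",onz(T,(163,235),.006),onz(S,(372.5,313),.006))
print("capL",tri((T,(269.3,187.5)),(S,(256.5,174.5))),onz(T,(269.3,187.5),.179))
print("capR",tri((T,(358.3,171.)),(S,(203.5,134))),onz(T,(358.3,171),.179))
for uv,n,z in [((298,236),'cup',.07),((346,228),'cup',.07),((238,262),'jar',.094),((231,119),'cupc',.054),((138,125),'beaker',.085),((203,237),'small',.02),((160,280),'green',.08)]: print(n,onz(T,uv,z).round(3))
a=cv2.imread("pics/top0.png"); cv2.imwrite("pics/top0_s.png",cv2.resize(a[140:260,240:385],None,fx=5,fy=5,interpolation=cv2.INTER_CUBIC))
a=cv2.imread("pics/scene0.png"); cv2.imwrite("pics/scene0_s.png",cv2.resize(a[120:260,165:320],None,fx=4.2,fy=4.2,interpolation=cv2.INTER_CUBIC))
E
```

```text
handle top (array([0.45122246, 0.3081332 , 0.12542757]), [np.float64(0.0006535459310202501), np.float64(0.0006535459310201072)]) [0.45139153 0.30573822 0.131     ]
coaster [0.45623595 0.31081104 0.006     ] [0.46385382 0.31800952 0.006     ]
capL (array([0.54725729, 0.02657021, 0.16909464]), [np.float64(0.0005568922047898293), np.float64(0.0005568922047898948)]) [0.54512065 0.02689713 0.179     ]
capR (array([ 0.57718547, -0.16902152,  0.17341448]), [np.float64(0.0007080339053658524), np.float64(0.000708033905365876)]) [ 0.57540022 -0.16722491  0.179     ]
cup [ 0.442 -0.039  0.07 ]
cup [ 0.458 -0.155  0.07 ]
jar [0.385 0.106 0.094]
cupc [0.751 0.122 0.054]
beaker [0.733 0.356 0.085]
small [0.448 0.202 0.02 ]
green [0.346 0.294 0.08 ]
```

View pics/top0_s.png

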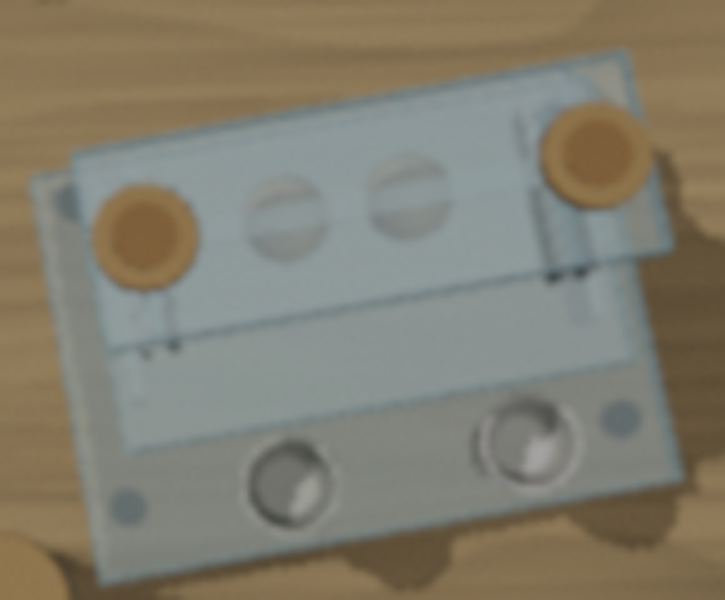

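View pics/scene0_s.png

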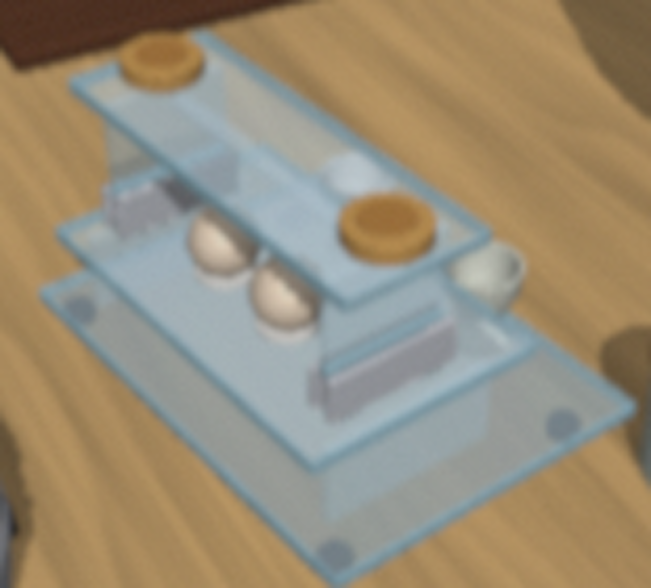

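```bash
python3 - <<'E'
from h import *
k=viewer.get_calibration("wrist");o=telemetry.get_obs();r=rot(o["eef_rot"])
print("cam in tool",r.inv().apply(k["origin"]-o["eef_pos"]), "fwd",r.inv().apply(rot(k["orientation"]).apply([0,0,-1])))
tgt=np.array([.453,.307,.29]); print(r.as_matrix().round(3)); print(r.inv().apply(tgt-o["eef_pos"]))
E
```

```text
cam in tool [ 0.0003651  -0.06521353 -0.13515381] fwd [9.20439929e-04 2.60557181e-01 9.65457979e-01]
[[ 0.345 -0.939 -0.   ]
 [-0.939 -0.345  0.   ]
 [-0.    -0.    -1.   ]]
[-0.7071287  -0.53100364 -0.05069124]
```

Emit:
step_arm(plan=[[[-0.71,-0.53,-0.05],[0,0,0]],[[-0.71,-0.53,-0.05],[0,0,0]],[[-0.71,-0.53,-0.05],[0,0,0]],[[-0.71,-0.53,-0.05],[0,0,0]],[[-0.71,-0.53,-0.05],[0,0,0]]])

```text
time_s: 1.85
eef_pos: [0.2696, -0.2988, 0.2535]
eef_rot: [0.0, 0.82, -0.573, 0.0]
wrist_force: [0.4, -0.0, 0.0]
opening: 0.995
```

Emit:
step_arm(plan=[[[-0.51,-0.38,-0.036],[0,0,0]],[[-0.51,-0.38,-0.036],[0,0,0]],[[-0.51,-0.38,-0.036],[0,0,0]],[[-0.51,-0.38,-0.036],[0,0,0]],[[-0.51,-0.38,-0.036],[0,0,0]]])

```text
time_s: 2.35
eef_pos: [0.3406, -0.0595, 0.2681]
eef_rot: [-0.0, 0.82, -0.573, 0.001]
wrist_force: [1.3, 0.3, 0.3]
opening: 1.0
```

Emit:
step_arm(plan=[[[-0.31,-0.23,-0.022],[0,0,0]],[[-0.31,-0.23,-0.022],[0,0,0]],[[-0.31,-0.23,-0.022],[0,0,0]],[[-0.31,-0.23,-0.022],[0,0,0]],[[-0.31,-0.23,-0.022],[0,0,0]]])

```text
time_s: 2.85
eef_pos: [0.4111, 0.1806, 0.2822]
eef_rot: [-0.0, 0.82, -0.572, 0.001]
wrist_force: [0.3, -1.2, 0.9]
opening: 0.999
```

Emit:
step_arm(plan=[[[-0.11,-0.08,-0.01],[0,0,0]],[[-0.11,-0.08,-0.01],[0,0,0]],[[-0.11,-0.08,-0.01],[0,0,0]],[[-0.11,-0.08,-0.01],[0,0,0]],[[-0.11,-0.08,-0.01],[0,0,0]]])

```text
time_s: 3.35
eef_pos: [0.4478, 0.3094, 0.2912]
eef_rot: [0.001, 0.82, -0.572, -0.0]
wrist_force: [-0.7, -0.2, -0.1]
opening: 1.002
```

```bash
python3 - <<'E'
from h import *
o=telemetry.get_obs();k=viewer.get_calibration("wrist");im=viewer.camera("wrist");cv2.imwrite("pics/w1.png",im[:,:,::-1])
print(o["eef_pos"],o["time_s"],o["q"])
for x in [.453,.307,.131],[.456,.311,.006]: print(proj(k,x))
E
```

```text
[0.44782861 0.30944423 0.29123805] 3.35 [ 3.86723783e-01  7.26156323e-02  1.62183911e+00 -3.55354392e-04
  1.44827177e+00  1.60395899e+00]
[255.62848668 180.10117556]
[252.9274051  161.07762529]
```

View pics/w1.png

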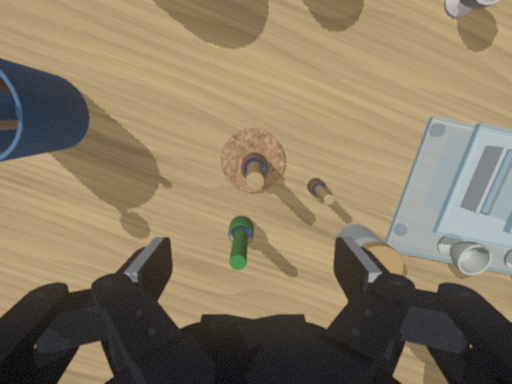

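```bash
python3 - <<'E'
from h import *
o=telemetry.get_obs();k=viewer.get_calibration("wrist")
T=viewer.get_calibration("top");S=viewer.get_calibration("scene")
print(tri((T,(149.1,235)),(S,(389.2,264.4)),(k,(255,181.5))), onz(k,(255,181.5),.131))
print("coaster",onz(k,(253,160),.006))
a=cv2.imread("pics/w1.png"); cv2.imwrite("pics/w1m.png",cv2.resize(a[115:205,205:345],None,fx=5.5,fy=5.5,interpolation=cv2.INTER_CUBIC))
p=np.array([.452,.307,.29]); print(rot(o["eef_rot"]).inv().apply(p-o["eef_pos"]))
E
```

```text
(array([0.45079411, 0.30727291, 0.12560305]), [np.float64(0.0008861515746264972), np.float64(0.0012533045033070811), np.float64(0.0015429418683734549)]) [0.45124123 0.30628748 0.131     ]
coaster [0.45760988 0.31065583 0.006     ]
[ 0.0030317  -0.00337556  0.00132945]
```

View pics/w1m.png

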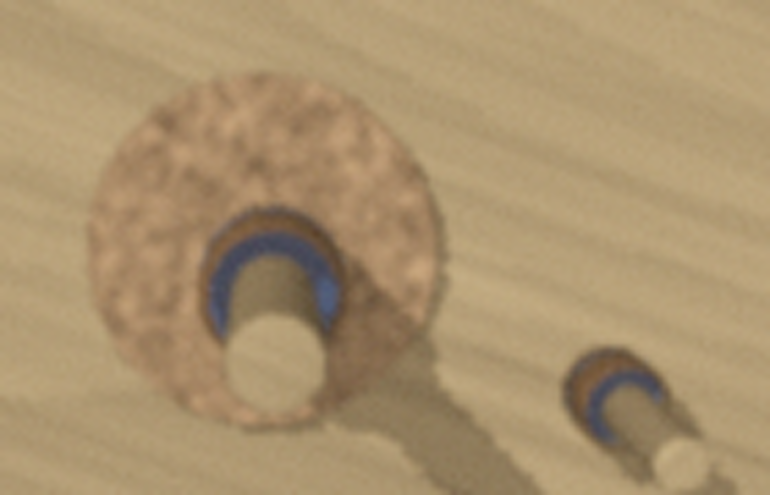

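Emit:
step_arm(plan=[[[0.003,-0.0025,0.03],[0,0,0]],[[0.003,-0.0025,0.07],[0,0,0]],[[0.003,-0.0025,0.11],[0,0,0]],[[0.003,-0.0025,0.14],[0,0,0]],[[0.003,-0.0025,0.15],[0,0,0]]])

```text
time_s: 3.9
eef_pos: [0.4493, 0.3047, 0.1385]
eef_rot: [0.003, 0.819, -0.573, -0.002]
wrist_force: [-0.3, -0.6, 0.0]
opening: 1.002
```

Emit:
step_arm(plan=[[[0,0,0.02],[0,0,0]],[[0,0,0.04],[0,0,0]],[[0,0,0.05],[0,0,0]],[[0,0,0.051],[0,0,0]],[[0,0,0.051],[0,0,0]]])

```text
time_s: 4.4
eef_pos: [0.4522, 0.3069, 0.0918]
eef_rot: [-0.0, 0.82, -0.573, 0.0]
wrist_force: [-0.1, -0.4, -0.4]
opening: 1.001
```

```bash
python3 - <<'E'
from h import *
o=telemetry.get_obs();im=viewer.camera("wrist");cv2.imwrite("pics/w2.png",im[:,:,::-1])
print(o["eef_pos"],o["wrist_force"])
E
```

```text
[0.4522298  0.30690343 0.09176446] [-0.11525556 -0.41201586 -0.4371317 ]
```

View pics/w2.png

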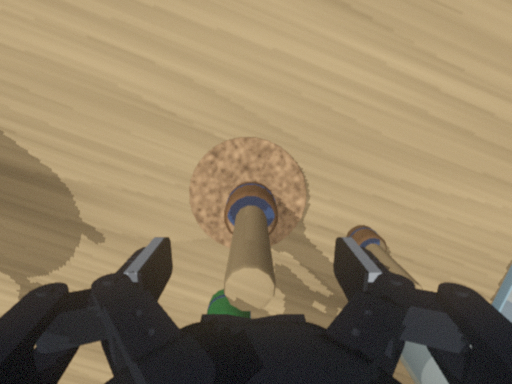

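The handle sits midway between the pads (top at (250,285), pads at columns 170 and 335). Closing now.

Emit:
step_arm(plan=[[[0,0,0],[0,0,0]],[[0,0,0],[0,0,0]],[[0,0,0],[0,0,0]],[[0,0,0],[0,0,0]],[[0,0,0],[0,0,0]]], fingers=0)

```text
time_s: 4.95
eef_pos: [0.4516, 0.3072, 0.091]
eef_rot: [-0.0, 0.82, -0.572, 0.0]
wrist_force: [-0.6, 0.2, 0.9]
opening: 0.237
```

Emit:
step_arm(plan=[[[0,0,0],[0,0,0]],[[0,0,0],[0,0,0]],[[0,0,0],[0,0,0]]])

```text
time_s: 5.25
eef_pos: [0.4517, 0.3072, 0.091]
eef_rot: [-0.0, 0.82, -0.572, 0.0]
wrist_force: [-0.8, 1.7, 3.4]
opening: 0.241
```

```bash
python3 - <<'E'
from h import *
o=telemetry.get_obs();im=viewer.camera("wrist");cv2.imwrite("pics/w3.png",im[:,:,::-1])
print(o["eef_pos"],o["wrist_force"],o["opening"]*85)
E
```

```text
[0.45165805 0.3071813  0.09098174] [-0.8029396   1.7006747   3.37314035] 20.449234153230233
```

View pics/w3.png

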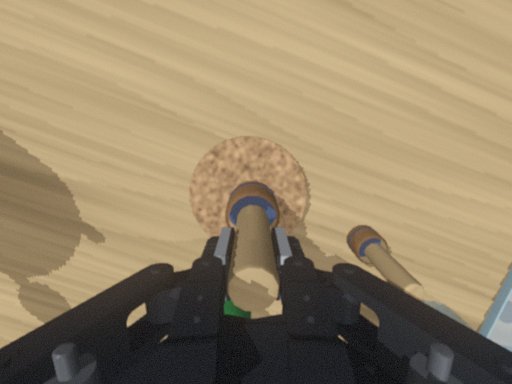

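Emit:
step_arm(plan=[[[0,0,-0.01],[0,0,0]],[[0,0,-0.04],[0,0,0]],[[0,0,-0.08],[0,0,0]],[[0,0,-0.12],[0,0,0]],[[0,0,-0.16],[0,0,0]]])

```text
time_s: 5.8
eef_pos: [0.4511, 0.3066, 0.2523]
eef_rot: [0.0, 0.82, -0.572, -0.0]
wrist_force: [0.1, 0.2, -1.5]
opening: 0.241
```

Emit:
step_arm(plan=[[[0,0,-0.03],[0,0,0]],[[0,0,-0.05],[0,0,0]],[[0,0,-0.055],[0,0,0]],[[0,0,-0.055],[0,0,0]],[[0,0,-0.055],[0,0,0]]])

```text
time_s: 6.3
eef_pos: [0.4508, 0.3066, 0.3041]
eef_rot: [0.001, 0.82, -0.572, -0.001]
wrist_force: [-0.5, -0.1, -1.0]
opening: 0.237
```

```bash
python3 - <<'E'
from h import *
o=telemetry.get_obs();im=viewer.camera("wrist");cv2.imwrite("pics/w4.png",im[:,:,::-1])
print(o["eef_pos"],o["wrist_force"],o["opening"]*85,o["time_s"])
T=viewer.get_calibration("top");S=viewer.get_calibration("scene")
k=viewer.get_calibration("wrist")
for uv in [(255,297)]: print(onz(k,uv,o["eef_pos"][2]+.04))
r=rot(o["eef_rot"])
for c in ([.5465,.0265,.3],[.576,-.168,.3]): print(r.inv().apply(c-o["eef_pos"]))
cv2.imwrite("pics/s4.png",viewer.camera("scene")[:,:,::-1])
E
```

```text
[0.45081101 0.30663703 0.30406475] [-0.53149854 -0.07056195 -1.03282132] 20.14211193186649 6.3
[0.44898327 0.3044012  0.34406475]
[0.29595289 0.00667116 0.00412843]
[0.48870872 0.0459862  0.00426332]
```

View pics/w4.png

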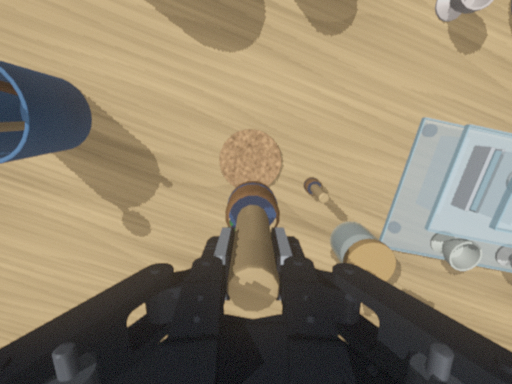

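View pics/s4.png

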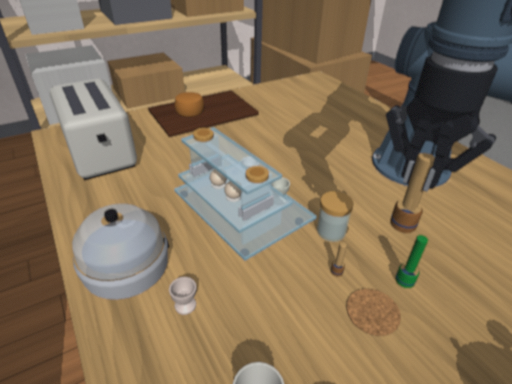

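Emit:
step_arm(plan=[[[0.04,0.001,0],[0,0,0]],[[0.09,0.002,0],[0,0,0]],[[0.13,0.003,0],[0,0,0]],[[0.16,0.004,0],[0,0,0]],[[0.18,0.004,0],[0,0,0]]])

```text
time_s: 6.9
eef_pos: [0.5099, 0.1344, 0.3044]
eef_rot: [0.001, 0.819, -0.573, -0.001]
wrist_force: [0.5, 0.4, -0.5]
opening: 0.243
```

```bash
python3 - <<'E'
from h import *
o=telemetry.get_obs();k=viewer.get_calibration("wrist");im=viewer.camera("wrist");cv2.imwrite("pics/w5.png",im[:,:,::-1])
print(o["eef_pos"],o["wrist_force"],o["time_s"])
for d in nets.boxes_of("cap_left","wrist"): print(d)
np.savez("w5.npz",**k)
for c in ([.5465,.0265,.179],[.576,-.168,.179]): print(proj(k,c))
E
```

```text
[0.50985926 0.13436668 0.30435734] [ 0.47099645  0.44760918 -0.49845742] 6.9
{'extent': [325.7, 139.0, 510.8, 260.6], 'score': 0.66}
[366.42663131 193.62028767]
[548.71181545 230.1978832 ]
```

View pics/w5.png

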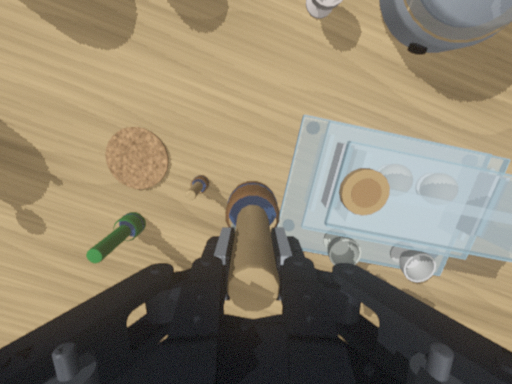

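Emit:
step_arm(plan=[[[0.04,0.001,0],[0,0,0]],[[0.08,0.002,0.0],[0,0,0]],[[0.105,0.003,0.01],[0,0,0]],[[0.114,0.003,0.02],[0,0,0]],[[0.114,0.003,0.025],[0,0,0]]])

```text
time_s: 7.5
eef_pos: [0.5456, 0.0286, 0.2786]
eef_rot: [0.001, 0.82, -0.573, -0.002]
wrist_force: [0.4, 0.7, -2.3]
opening: 0.242
```

Emit:
step_arm(plan=[[[0,0,0],[0,0,0]],[[0,0,0],[0,0,0]],[[0,0,0],[0,0,0]]])

```text
time_s: 7.8
eef_pos: [0.5463, 0.0298, 0.2813]
eef_rot: [-0.0, 0.82, -0.572, 0.0]
wrist_force: [-0.1, 0.6, -0.7]
opening: 0.244
```

```bash
python3 - <<'E'
from h import *
o=telemetry.get_obs();im=viewer.camera("wrist");cv2.imwrite("pics/w6.png",im[:,:,::-1])
print(o["eef_pos"],o["wrist_force"],o["time_s"],o["q"])
cv2.imwrite("pics/s6.png",cv2.resize(viewer.camera("scene")[60:260,140:340,::-1],None,fx=3,fy=3))
E
```

```text
[0.54629302 0.02978124 0.28130177] [-0.06893848  0.64033311 -0.67138063] 7.8 [-1.62678182e-01  8.43066360e-02  1.62927181e+00  2.16228989e-04
  1.42717947e+00  1.05462934e+00]
```

View pics/w6.png

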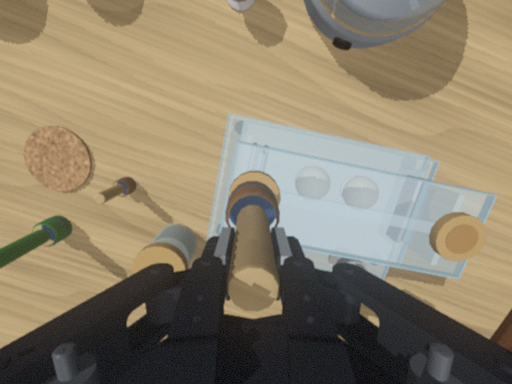

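View pics/s6.png

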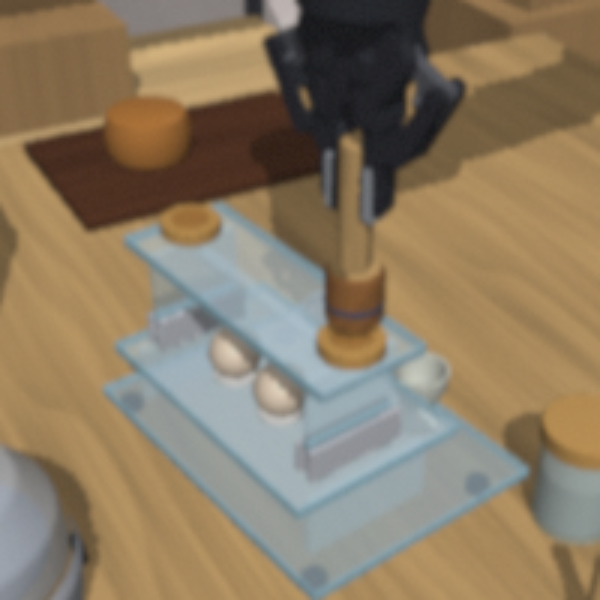

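Emit:
step_arm(plan=[[[0.001,0,0.003],[0,0,0]],[[0.002,0,0.006],[0,0,0]],[[0.002,0,0.008],[0,0,0]],[[0.002,0,0.009],[0,0,0]],[[0.002,0,0.01],[0,0,0]]])

```text
time_s: 8.4
eef_pos: [0.5469, 0.0267, 0.2705]
eef_rot: [0.0, 0.82, -0.573, -0.0]
wrist_force: [-0.0, -0.3, -1.5]
opening: 0.241
```

Emit:
step_arm(plan=[[[0,0,0.001],[0,0,0]],[[0,0,0.002],[0,0,0]]])

```text
time_s: 8.6
eef_pos: [0.547, 0.0267, 0.2687]
eef_rot: [-0.0, 0.82, -0.572, 0.0]
wrist_force: [0.2, 0.2, -1.7]
opening: 0.237
```

Emit:
step_arm(plan=[[[0,0,0.001],[0,0,0]],[[0,0,0.002],[0,0,0]]])

```text
time_s: 8.8
eef_pos: [0.547, 0.0267, 0.2667]
eef_rot: [-0.0, 0.82, -0.572, 0.0]
wrist_force: [0.4, -0.6, -0.8]
opening: 0.243
```

Emit:
step_arm(plan=[[[0,0,0.001],[0,0,0]],[[0,0,0.0015],[0,0,0]]])

```text
time_s: 9.0
eef_pos: [0.5469, 0.0267, 0.2651]
eef_rot: [0.0, 0.82, -0.572, -0.0]
wrist_force: [0.5, 0.4, -0.3]
opening: 0.244
```

Emit:
step_arm(plan=[[[0,0,0.001],[0,0,0]],[[0,0,0.001],[0,0,0]]])

```text
time_s: 9.2
eef_pos: [0.5471, 0.0267, 0.2645]
eef_rot: [-0.0, 0.82, -0.572, 0.0]
wrist_force: [0.6, 0.0, 0.5]
opening: 0.244
```

Emit:
step_arm(plan=[[[0,0,0.001],[0,0,0]],[[0,0,0.001],[0,0,0]]])

```text
time_s: 9.4
eef_pos: [0.5473, 0.0268, 0.2644]
eef_rot: [-0.0, 0.82, -0.572, 0.001]
wrist_force: [-1.6, 0.0, 5.4]
opening: 0.241
```

Emit:
step_arm(plan=[[[0,0,0.0005],[0,0,0]],[[0,0,0.0005],[0,0,0]]])

```text
time_s: 9.6
eef_pos: [0.5474, 0.0268, 0.2644]
eef_rot: [-0.0, 0.82, -0.572, 0.001]
wrist_force: [-2.9, 1.2, 7.8]
opening: 0.24
```

Emit:
step_arm(plan=[[[0,0,0.0005],[0,0,0]],[[0,0,0.0005],[0,0,0]]])

```text
time_s: 9.8
eef_pos: [0.5474, 0.0269, 0.2642]
eef_rot: [-0.001, 0.82, -0.572, 0.001]
wrist_force: [-2.7, 1.5, 9.2]
opening: 0.243
```

Emit:
step_arm(plan=[[[0,0,0.0005],[0,0,0]],[[0,0,0.001],[0,0,0]]])

```text
time_s: 10.0
eef_pos: [0.5475, 0.0269, 0.2634]
eef_rot: [-0.001, 0.82, -0.572, 0.001]
wrist_force: [-3.1, 0.8, 10.4]
opening: 0.244
```

Emit:
step_arm(plan=[[[0,0,0.0005],[0,0,0]],[[0,0,0.001],[0,0,0]]])

```text
time_s: 10.2
eef_pos: [0.5475, 0.027, 0.2623]
eef_rot: [-0.001, 0.82, -0.572, 0.001]
wrist_force: [-3.2, 2.7, 9.6]
opening: 0.241
```

Emit:
step_arm(plan=[[[0,0,0.0005],[0,0,0]],[[0,0,0.001],[0,0,0]]])

```text
time_s: 10.4
eef_pos: [0.5475, 0.027, 0.2612]
eef_rot: [-0.001, 0.82, -0.572, 0.001]
wrist_force: [-3.1, 1.7, 9.5]
opening: 0.238
```

Emit:
step_arm(plan=[[[0,0,0.0005],[0,0,0]]])

```text
time_s: 10.5
eef_pos: [0.5475, 0.027, 0.2607]
eef_rot: [-0.001, 0.82, -0.572, 0.001]
wrist_force: [-2.8, 1.7, 9.5]
opening: 0.243
```

Emit:
step_arm(plan=[[[0,0,0.0005],[0,0,0]]])

```text
time_s: 10.6
eef_pos: [0.5476, 0.0271, 0.2604]
eef_rot: [-0.001, 0.82, -0.572, 0.001]
wrist_force: [-2.8, 2.4, 11.7]
opening: 0.244
```

Emit:
step_arm(plan=[[[0,0,-0.008],[0,0,0]],[[0,0,-0.02],[0,0,0]],[[0.04,0.008,-0.02],[0,0,0]],[[0.085,0.017,-0.02],[0,0,0]],[[0.13,0.026,-0.02],[0,0,0]]])

```text
time_s: 11.1
eef_pos: [0.5677, -0.1054, 0.2792]
eef_rot: [-0.0, 0.82, -0.572, 0.001]
wrist_force: [0.5, 0.5, -1.7]
opening: 0.243
```

Emit:
step_arm(plan=[[[0.04,0.008,0],[0,0,0]],[[0.06,0.012,0],[0,0,0]],[[0.063,0.0135,0],[0,0,0]],[[0.063,0.0135,0],[0,0,0]]])

```text
time_s: 11.5
eef_pos: [0.5762, -0.1679, 0.2782]
eef_rot: [-0.0, 0.82, -0.573, -0.0]
wrist_force: [-1.0, 0.6, -1.7]
opening: 0.242
```

```bash
python3 - <<'E'
from h import *
o=telemetry.get_obs();im=viewer.camera("wrist");cv2.imwrite("pics/w7.png",im[:,:,::-1])
print(o["eef_pos"],o["wrist_force"],o["time_s"],o["q"])
E
```

```text
[ 0.57622345 -0.16786915  0.27815299] [-0.97918914  0.56612883 -1.74260858] 11.5 [-4.81320461e-01  2.07269843e-01  1.49692011e+00  5.38848213e-04
  1.43825242e+00  7.38388368e-01]
```

View pics/w7.png

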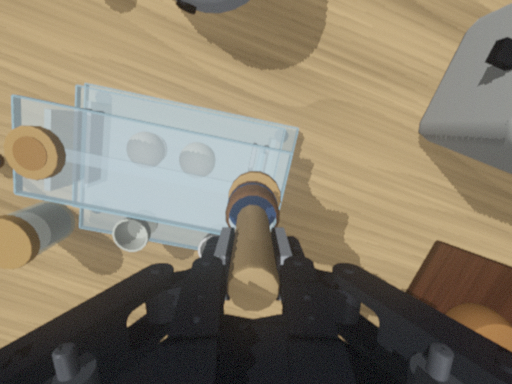

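Emit:
step_arm(plan=[[[0,0,0.003],[0,0,0]],[[0,0,0.006],[0,0,0]],[[0,0,0.007],[0,0,0]],[[0,0,0.008],[0,0,0]],[[0,0,0.009],[0,0,0]]])

```text
time_s: 12.05
eef_pos: [0.5764, -0.1677, 0.2692]
eef_rot: [-0.0, 0.82, -0.572, 0.0]
wrist_force: [0.1, -0.2, -1.3]
opening: 0.242
```

Emit:
step_arm(plan=[[[0,0,0.001],[0,0,0]],[[0,0,0.002],[0,0,0]]])

```text
time_s: 12.25
eef_pos: [0.5764, -0.1681, 0.2672]
eef_rot: [0.0, 0.82, -0.572, 0.0]
wrist_force: [0.3, 0.4, -1.5]
opening: 0.243
```

Emit:
step_arm(plan=[[[0,0,0.001],[0,0,0]],[[0,0,0.0015],[0,0,0]]])

```text
time_s: 12.45
eef_pos: [0.5764, -0.1681, 0.2656]
eef_rot: [-0.0, 0.82, -0.573, -0.0]
wrist_force: [-0.0, -0.1, -0.5]
opening: 0.239
```

Emit:
step_arm(plan=[[[0,0,0.001],[0,0,0]]])

```text
time_s: 12.55
eef_pos: [0.5765, -0.1681, 0.265]
eef_rot: [-0.0, 0.82, -0.572, 0.0]
wrist_force: [0.2, 0.8, 5.2]
opening: 0.243
```

Emit:
step_arm(plan=[[[0,0,0.0005],[0,0,0]],[[0,0,0.001],[0,0,0]]])

```text
time_s: 12.75
eef_pos: [0.5767, -0.1681, 0.2649]
eef_rot: [-0.0, 0.82, -0.572, 0.001]
wrist_force: [-1.1, 1.2, 6.5]
opening: 0.244
```

Emit:
step_arm(plan=[[[0,0,0.0005],[0,0,0]],[[0,0,0.001],[0,0,0]]])

```text
time_s: 12.95
eef_pos: [0.5767, -0.1681, 0.2643]
eef_rot: [-0.0, 0.82, -0.572, 0.001]
wrist_force: [-2.8, 1.2, 8.3]
opening: 0.244
```

Emit:
step_arm(plan=[[[0,0,0.0005],[0,0,0]],[[0,0,0.001],[0,0,0]]])

```text
time_s: 13.15
eef_pos: [0.5767, -0.1681, 0.2635]
eef_rot: [-0.0, 0.82, -0.572, 0.001]
wrist_force: [-1.8, 2.0, 8.1]
opening: 0.24
```

Emit:
step_arm(plan=[[[0,0,0.0005],[0,0,0]],[[0,0,0.001],[0,0,0]]])

```text
time_s: 13.35
eef_pos: [0.5767, -0.1681, 0.2625]
eef_rot: [-0.0, 0.82, -0.572, 0.001]
wrist_force: [-3.3, 1.2, 7.8]
opening: 0.24
```

Emit:
step_arm(plan=[[[0,0,0.0005],[0,0,0]],[[0,0,0.001],[0,0,0]]])

```text
time_s: 13.55
eef_pos: [0.5767, -0.1682, 0.2615]
eef_rot: [-0.0, 0.82, -0.572, 0.001]
wrist_force: [-2.3, 1.6, 7.7]
opening: 0.239
```

Emit:
step_arm(plan=[[[0,0,0.0005],[0,0,0]]])

```text
time_s: 13.65
eef_pos: [0.5767, -0.1682, 0.261]
eef_rot: [-0.0, 0.82, -0.572, 0.001]
wrist_force: [-2.5, 1.3, 7.7]
opening: 0.241
```

Emit:
step_arm(plan=[[[0,0,0.0005],[0,0,0]]])

```text
time_s: 13.75
eef_pos: [0.5767, -0.1682, 0.2604]
eef_rot: [-0.0, 0.82, -0.572, 0.001]
wrist_force: [-2.2, 0.9, 7.3]
opening: 0.245
```

Emit:
step_arm(plan=[[[0,0,-0.012],[0,0,0]],[[-0.045,-0.009,-0.014],[0,0,0]],[[-0.093,-0.019,-0.014],[0,0,0]],[[-0.142,-0.029,-0.014],[0,0,0]],[[-0.18,-0.037,-0.014],[0,0,0]]])

```text
time_s: 14.25
eef_pos: [0.5485, 0.016, 0.2732]
eef_rot: [-0.0, 0.82, -0.572, 0.0]
wrist_force: [0.5, -0.5, -1.0]
opening: 0.242
```

Emit:
step_arm(plan=[[[-0.012,-0.0025,0],[0,0,0]],[[-0.012,-0.0025,0.004],[0,0,0]],[[-0.012,-0.0025,0.006],[0,0,0]],[[-0.012,-0.0025,0.007],[0,0,0]]])

```text
time_s: 14.65
eef_pos: [0.5475, 0.0243, 0.2652]
eef_rot: [0.0, 0.819, -0.573, -0.0]
wrist_force: [-0.1, -0.6, -1.2]
opening: 0.243
```

Emit:
step_arm(plan=[[[-0.0025,0,0.0015],[0,0,0]],[[-0.0025,0,0.003],[0,0,0]],[[-0.0025,0,0.004],[0,0,0]]])

```text
time_s: 14.95
eef_pos: [0.5465, 0.0276, 0.2614]
eef_rot: [0.0, 0.82, -0.573, -0.0]
wrist_force: [-0.8, 0.7, -1.0]
opening: 0.239
```

Emit:
step_arm(plan=[[[0,0,0.0008],[0,0,0]],[[0,0,0.0015],[0,0,0]]])

```text
time_s: 15.15
eef_pos: [0.5465, 0.028, 0.2602]
eef_rot: [0.0, 0.82, -0.573, 0.0]
wrist_force: [0.5, -0.7, 0.2]
opening: 0.244
```

Emit:
step_arm(plan=[[[0,0,0.0005],[0,0,0]],[[0,0,0.001],[0,0,0]]])

```text
time_s: 15.35
eef_pos: [0.5467, 0.0281, 0.2601]
eef_rot: [-0.0, 0.82, -0.572, 0.0]
wrist_force: [-1.9, 0.5, 6.5]
opening: 0.243
```

Emit:
step_arm(plan=[[[0,0,0.0005],[0,0,0]],[[0,0,0.001],[0,0,0]]])

```text
time_s: 15.55
eef_pos: [0.5469, 0.0282, 0.2598]
eef_rot: [-0.0, 0.82, -0.572, 0.001]
wrist_force: [-3.4, 0.8, 8.5]
opening: 0.242
```

Emit:
step_arm(plan=[[[0,0,0.0005],[0,0,0]],[[0,0,0.001],[0,0,0]]])

```text
time_s: 15.75
eef_pos: [0.5469, 0.0282, 0.2589]
eef_rot: [-0.0, 0.82, -0.572, 0.001]
wrist_force: [-3.2, 1.0, 8.8]
opening: 0.241
```

Emit:
step_arm(plan=[[[0,0,0.0005],[0,0,0]],[[0,0,0.001],[0,0,0]]])

```text
time_s: 15.95
eef_pos: [0.5468, 0.0283, 0.2578]
eef_rot: [-0.0, 0.82, -0.572, 0.001]
wrist_force: [-3.0, 1.3, 6.8]
opening: 0.24
```

Emit:
step_arm(plan=[[[0,0,0.0005],[0,0,0]],[[0,0,0.001],[0,0,0]]])

```text
time_s: 16.15
eef_pos: [0.5468, 0.0283, 0.2566]
eef_rot: [-0.0, 0.82, -0.572, 0.001]
wrist_force: [-3.0, 1.5, 6.2]
opening: 0.236
```

Emit:
step_arm(plan=[[[0,0,0.0005],[0,0,0]]])

```text
time_s: 16.25
eef_pos: [0.5469, 0.0283, 0.2562]
eef_rot: [-0.0, 0.82, -0.572, 0.001]
wrist_force: [-3.1, 1.3, 7.2]
opening: 0.242
```

Emit:
step_arm(plan=[[[0,0,-0.012],[0,0,0]],[[0.045,0.009,-0.014],[0,0,0]],[[0.093,0.019,-0.014],[0,0,0]],[[0.142,0.029,-0.014],[0,0,0]],[[0.18,0.037,-0.014],[0,0,0]]])

```text
time_s: 16.75
eef_pos: [0.574, -0.1562, 0.2693]
eef_rot: [0.0, 0.82, -0.573, 0.001]
wrist_force: [1.0, -0.1, -0.9]
opening: 0.242
```

Emit:
step_arm(plan=[[[0.014,0.0025,0],[0,0,0]],[[0.014,0.0025,0.002],[0,0,0]],[[0.014,0.0025,0.003],[0,0,0]]])

```text
time_s: 17.05
eef_pos: [0.576, -0.1668, 0.2654]
eef_rot: [-0.0, 0.82, -0.573, -0.001]
wrist_force: [-0.1, 0.6, -1.7]
opening: 0.242
```

Emit:
step_arm(plan=[[[0.001,0,0.0015],[0,0,0]],[[0.001,0,0.003],[0,0,0]],[[0.001,0,0.004],[0,0,0]]])

```text
time_s: 17.35
eef_pos: [0.5766, -0.1674, 0.2617]
eef_rot: [-0.0, 0.82, -0.572, -0.0]
wrist_force: [0.7, 1.6, -0.5]
opening: 0.24
```

Emit:
step_arm(plan=[[[0,0,0.0008],[0,0,0]],[[0,0,0.0016],[0,0,0]]])

```text
time_s: 17.55
eef_pos: [0.5768, -0.1679, 0.2607]
eef_rot: [-0.0, 0.82, -0.572, 0.0]
wrist_force: [-1.2, 2.3, 4.8]
opening: 0.239
```

Emit:
step_arm(plan=[[[0,0,0.0005],[0,0,0]],[[0,0,0.001],[0,0,0]]])

```text
time_s: 17.75
eef_pos: [0.5768, -0.168, 0.2603]
eef_rot: [-0.0, 0.82, -0.572, 0.0]
wrist_force: [-2.5, 3.0, 5.9]
opening: 0.242
```

Emit:
step_arm(plan=[[[0,0,0.0005],[0,0,0]],[[0,0,0.001],[0,0,0]]])

```text
time_s: 17.95
eef_pos: [0.5769, -0.1681, 0.2596]
eef_rot: [-0.0, 0.82, -0.572, 0.0]
wrist_force: [-1.5, 4.4, 7.1]
opening: 0.238
```

Emit:
step_arm(plan=[[[0,0,0.0006],[0,0,0]],[[0,0,0.0012],[0,0,0]],[[0,0,0.0018],[0,0,0]]])

```text
time_s: 18.25
eef_pos: [0.5768, -0.1681, 0.2576]
eef_rot: [-0.0, 0.82, -0.572, 0.0]
wrist_force: [-1.5, 3.7, 5.5]
opening: 0.245
```

Emit:
step_arm(plan=[[[0,0,0.0005],[0,0,0]],[[0,0,0.001],[0,0,0]]])

```text
time_s: 18.45
eef_pos: [0.5768, -0.1681, 0.2565]
eef_rot: [-0.0, 0.82, -0.572, 0.0]
wrist_force: [-0.4, 3.1, 6.0]
opening: 0.242
```

Emit:
step_arm(plan=[[[0,0,0.0005],[0,0,0]]])

```text
time_s: 18.55
eef_pos: [0.5768, -0.1682, 0.2559]
eef_rot: [-0.0, 0.82, -0.572, 0.0]
wrist_force: [-1.1, 3.1, 4.3]
opening: 0.244
```

Emit:
step_arm(plan=[[[0,0,-0.012],[0,0,0]],[[-0.045,-0.009,-0.014],[0,0,0]],[[-0.093,-0.019,-0.014],[0,0,0]],[[-0.142,-0.029,-0.014],[0,0,0]],[[-0.18,-0.037,-0.014],[0,0,0]]])

```text
time_s: 19.05
eef_pos: [0.5488, 0.0153, 0.2696]
eef_rot: [-0.0, 0.82, -0.572, 0.0]
wrist_force: [-0.2, 0.1, -1.4]
opening: 0.244
```

Emit:
step_arm(plan=[[[-0.0145,-0.0025,0],[0,0,0]],[[-0.0145,-0.0025,0.004],[0,0,0]],[[-0.0145,-0.0025,0.007],[0,0,0]],[[-0.0145,-0.0025,0.008],[0,0,0]]])

```text
time_s: 19.45
eef_pos: [0.5467, 0.0263, 0.2603]
eef_rot: [0.0, 0.82, -0.573, -0.0]
wrist_force: [0.9, 0.0, -1.5]
opening: 0.243
```

Emit:
step_arm(plan=[[[0,0,0.001],[0,0,0]],[[0,0,0.002],[0,0,0]],[[0,0,0.003],[0,0,0]]])

```text
time_s: 19.75
eef_pos: [0.5468, 0.0269, 0.2577]
eef_rot: [0.0, 0.82, -0.573, -0.0]
wrist_force: [0.3, 0.6, -1.5]
opening: 0.247
```

Emit:
step_arm(plan=[[[0,0,0.0008],[0,0,0]],[[0,0,0.0016],[0,0,0]]])

```text
time_s: 19.95
eef_pos: [0.5467, 0.0275, 0.2562]
eef_rot: [0.0, 0.82, -0.573, 0.0]
wrist_force: [-0.0, 0.0, -1.2]
opening: 0.235
```

Emit:
step_arm(plan=[[[0,0,0.0006],[0,0,0]],[[0,0,0.0012],[0,0,0]]])

```text
time_s: 20.15
eef_pos: [0.5469, 0.0277, 0.2559]
eef_rot: [-0.0, 0.82, -0.572, 0.0]
wrist_force: [-3.3, 0.4, 5.3]
opening: 0.245
```

Emit:
step_arm(plan=[[[0,0,0.0006],[0,0,0]],[[0,0,0.0012],[0,0,0]]])

```text
time_s: 20.35
eef_pos: [0.5469, 0.0278, 0.2549]
eef_rot: [-0.0, 0.82, -0.572, 0.001]
wrist_force: [-2.5, 0.2, 4.8]
opening: 0.241
```

Emit:
step_arm(plan=[[[0,0,0.0006],[0,0,0]],[[0,0,0.0012],[0,0,0]],[[0,0,0.0018],[0,0,0]]])

```text
time_s: 20.65
eef_pos: [0.5467, 0.0278, 0.2523]
eef_rot: [-0.0, 0.82, -0.572, 0.0]
wrist_force: [-0.5, 0.9, 3.3]
opening: 0.238
```

Emit:
step_arm(plan=[[[0,0,0.0005],[0,0,0]],[[0,0,0.001],[0,0,0]]])

```text
time_s: 20.85
eef_pos: [0.5468, 0.0278, 0.2512]
eef_rot: [-0.0, 0.82, -0.572, 0.0]
wrist_force: [-0.6, 2.0, 5.1]
opening: 0.238
```

Emit:
step_arm(plan=[[[0,0,-0.012],[0,0,0]],[[0.045,0.009,-0.014],[0,0,0]],[[0.093,0.019,-0.014],[0,0,0]],[[0.142,0.029,-0.014],[0,0,0]],[[0.18,0.037,-0.014],[0,0,0]]])

```text
time_s: 21.35
eef_pos: [0.5739, -0.1569, 0.2652]
eef_rot: [0.0, 0.82, -0.573, 0.0]
wrist_force: [1.0, 0.1, -2.2]
opening: 0.24
```

Emit:
step_arm(plan=[[[0.014,0.0025,0],[0,0,0]],[[0.014,0.0025,0.002],[0,0,0]],[[0.014,0.0025,0.004],[0,0,0]]])

```text
time_s: 21.65
eef_pos: [0.5762, -0.1674, 0.2606]
eef_rot: [-0.0, 0.82, -0.573, -0.001]
wrist_force: [0.4, 0.9, -0.4]
opening: 0.241
```

Emit:
step_arm(plan=[[[0,0,0.0008],[0,0,0]],[[0,0,0.0016],[0,0,0]],[[0,0,0.0024],[0,0,0]]])

```text
time_s: 21.95
eef_pos: [0.5765, -0.1669, 0.2588]
eef_rot: [-0.0, 0.82, -0.572, 0.0]
wrist_force: [-0.2, 0.8, -2.3]
opening: 0.242
```

Emit:
step_arm(plan=[[[0,0,0.0006],[0,0,0]],[[0,0,0.0012],[0,0,0]]])

```text
time_s: 22.15
eef_pos: [0.5765, -0.1677, 0.2575]
eef_rot: [-0.0, 0.82, -0.572, 0.0]
wrist_force: [-0.7, -0.4, -2.4]
opening: 0.241
```

Emit:
step_arm(plan=[[[0,0,0.0008],[0,0,0]],[[0,0,0.0016],[0,0,0]]])

```text
time_s: 22.35
eef_pos: [0.5765, -0.168, 0.256]
eef_rot: [-0.0, 0.82, -0.572, 0.0]
wrist_force: [0.2, 0.8, 1.7]
opening: 0.246
```

Emit:
step_arm(plan=[[[0,0,0.0006],[0,0,0]],[[0,0,0.0012],[0,0,0]]])

```text
time_s: 22.55
eef_pos: [0.5766, -0.168, 0.2552]
eef_rot: [-0.0, 0.82, -0.572, 0.0]
wrist_force: [-1.3, 1.0, 2.8]
opening: 0.244
```

Emit:
step_arm(plan=[[[0,0,0.0006],[0,0,0]],[[0,0,0.0012],[0,0,0]]])

```text
time_s: 22.75
eef_pos: [0.5765, -0.1681, 0.2538]
eef_rot: [-0.0, 0.82, -0.572, 0.0]
wrist_force: [-0.8, 1.9, 2.8]
opening: 0.243
```

Emit:
step_arm(plan=[[[0,0,0.0006],[0,0,0]],[[0,0,0.0012],[0,0,0]]])

```text
time_s: 22.95
eef_pos: [0.5764, -0.1681, 0.2521]
eef_rot: [-0.0, 0.82, -0.572, 0.0]
wrist_force: [-0.4, 1.3, 2.1]
opening: 0.243
```

Emit:
step_arm(plan=[[[0,0,0.0005],[0,0,0]],[[0,0,0.0008],[0,0,0]]])

```text
time_s: 23.15
eef_pos: [0.5764, -0.1681, 0.2511]
eef_rot: [0.0, 0.82, -0.572, -0.0]
wrist_force: [0.2, 0.2, 0.3]
opening: 0.24
```

Emit:
step_arm(plan=[[[0,0,-0.012],[0,0,0]],[[-0.045,-0.009,-0.014],[0,0,0]],[[-0.093,-0.019,-0.014],[0,0,0]],[[-0.142,-0.029,-0.014],[0,0,0]],[[-0.18,-0.037,-0.014],[0,0,0]]])

```text
time_s: 23.65
eef_pos: [0.5484, 0.0158, 0.2661]
eef_rot: [-0.0, 0.82, -0.572, 0.0]
wrist_force: [-0.1, 0.4, -0.1]
opening: 0.242
```

Emit:
step_arm(plan=[[[-0.0145,-0.0025,0],[0,0,0]],[[-0.0145,-0.0025,0.004],[0,0,0]],[[-0.0145,-0.0025,0.008],[0,0,0]],[[-0.0145,-0.0025,0.01],[0,0,0]]])

```text
time_s: 24.05
eef_pos: [0.5465, 0.0268, 0.2548]
eef_rot: [0.0, 0.82, -0.573, -0.0]
wrist_force: [0.2, -0.1, -2.0]
opening: 0.242
```

Emit:
step_arm(plan=[[[0,0,0.0008],[0,0,0]],[[0,0,0.0016],[0,0,0]]])

```text
time_s: 24.25
eef_pos: [0.5466, 0.027, 0.2535]
eef_rot: [0.0, 0.819, -0.573, -0.0]
wrist_force: [-0.8, 0.5, -1.6]
opening: 0.243
```

Emit:
step_arm(plan=[[[0,0,0.0008],[0,0,0]],[[0,0,0.0016],[0,0,0]]])

```text
time_s: 24.45
eef_pos: [0.5466, 0.0277, 0.2522]
eef_rot: [-0.0, 0.82, -0.573, 0.0]
wrist_force: [0.1, 0.3, -0.7]
opening: 0.239
```

Emit:
step_arm(plan=[[[0,0,0.0006],[0,0,0]],[[0,0,0.0012],[0,0,0]]])

```text
time_s: 24.65
eef_pos: [0.5465, 0.0281, 0.251]
eef_rot: [-0.0, 0.82, -0.572, 0.0]
wrist_force: [-0.4, 0.0, -1.1]
opening: 0.246
```

Emit:
step_arm(plan=[[[0,0,0.0006],[0,0,0]],[[0,0,0.0012],[0,0,0]]])

```text
time_s: 24.85
eef_pos: [0.5466, 0.0282, 0.2501]
eef_rot: [-0.0, 0.82, -0.572, 0.0]
wrist_force: [0.2, 0.5, 0.2]
opening: 0.242
```

Emit:
step_arm(plan=[[[0,0,0.0006],[0,0,0]],[[0,0,0.0012],[0,0,0]]])

```text
time_s: 25.05
eef_pos: [0.5464, 0.0282, 0.2486]
eef_rot: [-0.0, 0.82, -0.572, -0.0]
wrist_force: [0.7, 0.7, -0.1]
opening: 0.246
```

```bash
python3 - <<'E'
from h import *
o=telemetry.get_obs();im=viewer.camera("scene");print(o["wrist_force"],o["time_s"])
cv2.imwrite("pics/s8.png",cv2.resize(im[100:250,160:310,::-1],None,fx=4,fy=4))
E
```

```text
[ 0.73836491  0.74885076 -0.11421233] 25.05
```

View pics/s8.png

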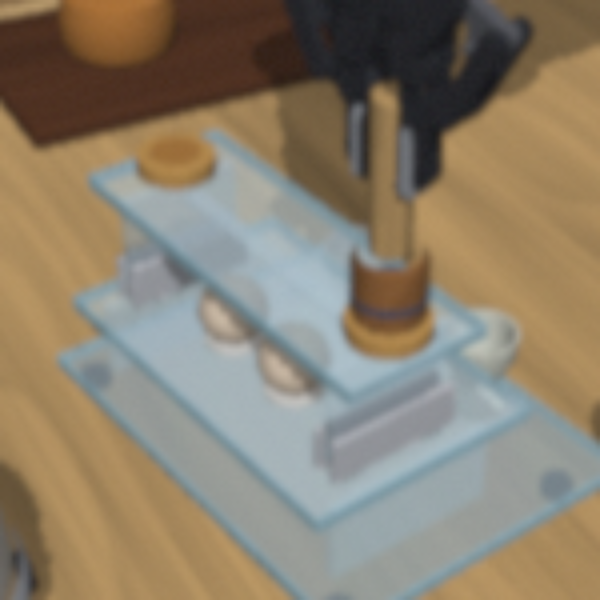

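Emit:
step_arm(plan=[[[0,0,0.0006],[0,0,0]],[[0,0,0.0012],[0,0,0]]])

```text
time_s: 25.3
eef_pos: [0.5464, 0.0281, 0.2472]
eef_rot: [0.0, 0.82, -0.572, -0.0]
wrist_force: [-0.6, 0.5, -1.0]
opening: 0.241
```

Emit:
step_arm(plan=[[[0,0,0.0005],[0,0,0]],[[0,0,0.0005],[0,0,0]]])

```text
time_s: 25.5
eef_pos: [0.5464, 0.0281, 0.2468]
eef_rot: [0.0, 0.82, -0.572, -0.0]
wrist_force: [-1.0, -0.4, -0.5]
opening: 0.24
```

Emit:
step_arm(plan=[[[0,0,-0.01],[0,0,0]],[[0.045,0.009,-0.014],[0,0,0]],[[0.093,0.019,-0.014],[0,0,0]],[[0.142,0.029,-0.014],[0,0,0]],[[0.18,0.037,-0.014],[0,0,0]]])

```text
time_s: 26.0
eef_pos: [0.5741, -0.1564, 0.262]
eef_rot: [0.0, 0.82, -0.573, 0.001]
wrist_force: [1.5, 0.3, -1.5]
opening: 0.245
```

Emit:
step_arm(plan=[[[0.014,0.0025,0],[0,0,0]],[[0.014,0.0025,0.004],[0,0,0]],[[0.014,0.0025,0.007],[0,0,0]]])

```text
time_s: 26.3
eef_pos: [0.5761, -0.1668, 0.2537]
eef_rot: [-0.0, 0.82, -0.573, -0.0]
wrist_force: [1.0, -0.1, -1.8]
opening: 0.237
```

Emit:
step_arm(plan=[[[0,0,0.001],[0,0,0]],[[0,0,0.002],[0,0,0]]])

```text
time_s: 26.5
eef_pos: [0.5762, -0.166, 0.2519]
eef_rot: [-0.0, 0.82, -0.572, -0.0]
wrist_force: [0.4, 0.1, -1.5]
opening: 0.242
```

Emit:
step_arm(plan=[[[0,0,0.0006],[0,0,0]],[[0,0,0.0012],[0,0,0]]])

```text
time_s: 26.7
eef_pos: [0.5764, -0.1668, 0.2509]
eef_rot: [-0.0, 0.82, -0.572, 0.0]
wrist_force: [0.0, 0.8, 0.0]
opening: 0.246
```

Emit:
step_arm(plan=[[[0,0,0.0006],[0,0,0]],[[0,0,0.0012],[0,0,0]]])

```text
time_s: 26.9
eef_pos: [0.5763, -0.1675, 0.2496]
eef_rot: [-0.0, 0.82, -0.572, 0.0]
wrist_force: [-0.7, -0.2, -0.6]
opening: 0.243
```

Emit:
step_arm(plan=[[[0,0,0.0006],[0,0,0]],[[0,0,0.0012],[0,0,0]]])

```text
time_s: 27.1
eef_pos: [0.5762, -0.1677, 0.2483]
eef_rot: [0.0, 0.82, -0.573, -0.0]
wrist_force: [0.6, -0.6, -1.2]
opening: 0.242
```

Emit:
step_arm(plan=[[[0,0,0.0006],[0,0,0]],[[0,0,0.0012],[0,0,0]]])

```text
time_s: 27.3
eef_pos: [0.5762, -0.1677, 0.247]
eef_rot: [0.0, 0.82, -0.573, -0.0]
wrist_force: [-0.4, -0.2, -0.2]
opening: 0.24
```

```bash
python3 - <<'E'
from h import *
o=telemetry.get_obs();im=viewer.camera("scene");print(o["wrist_force"],o["time_s"])
cv2.imwrite("pics/s9.png",cv2.resize(im[100:250,160:310,::-1],None,fx=4,fy=4))
E
```

```text
[-0.41205581 -0.18753003 -0.22833546] 27.3
```

View pics/s9.png

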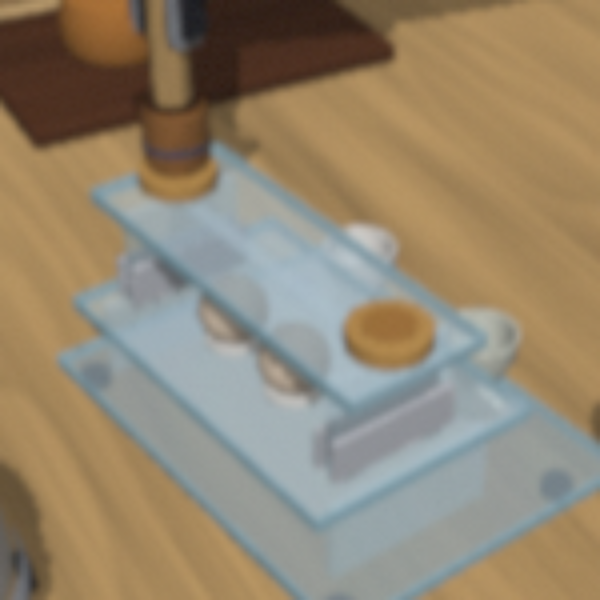

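```bash
python3 - <<'E'
from h import *
from scipy.optimize import minimize_scalar
S=viewer.get_calibration("scene")
for n,xy,v0,v1 in [("L",(.547,.0267),174.2,182.0-.4)]:
    for z in (.157,.160,.165,.17,.175,.18): print(n,z,proj(S,(*xy,z)))
E
python3 - <<'E'
import cv2,sys
sys.path.insert(0,'.')
a=cv2.imread('pics/scene0.png')[100:250,160:310]; cv2.imwrite('pics/s0c.png',cv2.resize(a,None,fx=4,fy=4))
E
```

```text
L 0.157 [256.79523551 179.3450138 ]
L 0.16 [256.82364406 178.16419791]
L 0.165 [256.87130232 176.18325824]
L 0.17 [256.91935307 174.18600428]
L 0.175 [256.96780119 172.17223366]
L 0.18 [257.01665162 170.14174065]
```

View pics/s0c.png

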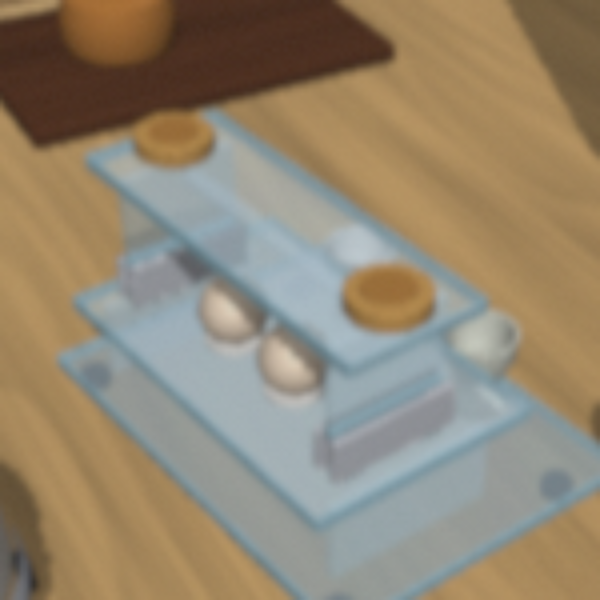

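Both caps look about 9 px lower than at the start. I'll lift clear and measure the drop properly.

Emit:
step_arm(plan=[[[0,0,-0.01],[0,0,0]],[[-0.03,0,-0.04],[0,0,0]],[[-0.07,0,-0.06],[0,0,0]],[[-0.09,0,-0.06],[0,0,0]],[[-0.09,0,-0.06],[0,0,0]]])

```text
time_s: 27.85
eef_pos: [0.5449, -0.0809, 0.3083]
eef_rot: [-0.0, 0.821, -0.571, 0.001]
wrist_force: [-0.7, -0.3, -1.4]
opening: 0.243
```

```bash
python3 - <<'E'
from h import *
S=viewer.get_calibration("scene")
im=viewer.camera("scene")[:,:,::-1].copy();cv2.imwrite("pics/s10.png",im)
cv2.imwrite("pics/s10c.png",cv2.resize(im[100:250,160:310],None,fx=4,fy=4))
a=cv2.imread("pics/scene0.png")
f=4
A=cv2.resize(a,None,fx=f,fy=f,interpolation=cv2.INTER_CUBIC);B=cv2.resize(im,None,fx=f,fy=f,interpolation=cv2.INTER_CUBIC)
for n,(u,v),w,h,xy in [("L",(257,173.5),14,11,(.547,.0267)),("R",(203.5,134),12,9,(.5765,-.168))]:
    t=A[int((v-h)*f):int((v+h)*f),int((u-w)*f):int((u+w)*f)]
    y0=int((v-h-4)*f);x0=int((u-w-5)*f)
    s=B[y0:int((v+h+14)*f),x0:int((u+w+5)*f)]
    r=cv2.matchTemplate(s,t,cv2.TM_CCOEFF_NORMED);_,m,_,l=cv2.minMaxLoc(r)
    dv=(y0+l[1]-int((v-h)*f))/f; du=(x0+l[0]-int((u-w)*f))/f
    sc=(proj(S,(*xy,.16))-proj(S,(*xy,.18)))[1]/20
    print(n,m,du,dv,"drop mm",dv/sc)
print(telemetry.get_obs()["eef_pos"])
E
```

```text
L 0.9719799757003784 0.25 9.0 drop mm 22.43701576792238
R 0.7277693152427673 -1.25 0.75 drop mm 2.0073225296888917
[ 0.54504328 -0.0822709   0.30738398]
```

View pics/s10c.png

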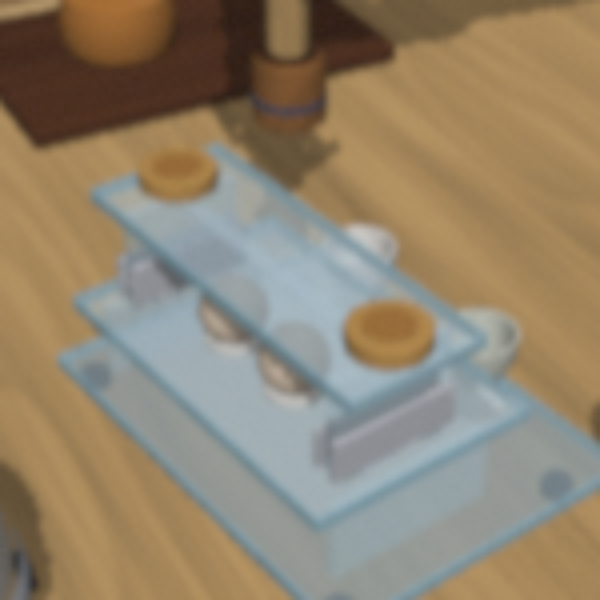

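```bash
python3 - <<'E'
from h import *
S=viewer.get_calibration("scene")
a=cv2.imread("pics/scene0.png");im=cv2.imread("pics/s10.png")
def cen(I,u,v,w,h):
    f=4;c=cv2.resize(I[v-h:v+h,u-w:u+w],None,fx=f,fy=f,interpolation=cv2.INTER_CUBIC)
    hsv=cv2.cvtColor(c,cv2.COLOR_BGR2HSV)
    m=((hsv[...,1]>130)&(hsv[...,0]<25)).astype(np.uint8)
    n,l,s,ce=cv2.connectedComponentsWithStats(m);i=1+np.argmax(s[1:,4])
    x,y,ww,hh,_=s[i];return (x/f+u-w,y/f+v-h,ww/f,hh/f,ce[i]/f+[u-w,v-h],s[i,4]/f/f)
print("L",cen(a,257,174,18,14),cen(im,257,182,18,14))
print("R",cen(a,203,134,16,13),cen(im,204,143,16,13))
for xy in [(.547,.0267),(.5765,-.168)]: print([proj(S,(*xy,z))[1].round(2) for z in (.157,.1605,.163,.178,.181)])
E
```

```text
L (np.float64(247.0), np.float64(167.25), np.float64(20.5), np.float64(14.5), array([257.20425748, 174.31354536]), np.float64(246.625)) (np.float64(247.25), np.float64(176.25), np.float64(20.25), np.float64(14.75), array([257.31448718, 183.46807692]), np.float64(243.75))
R (np.float64(187.0), np.float64(121.0), np.float64(32.0), np.float64(19.5), array([201.22149554, 129.05576138]), np.float64(413.3125)) (np.float64(194.75), np.float64(136.75), np.float64(18.75), np.float64(12.5), array([204.05257212, 142.87313173]), np.float64(179.8125))
[np.float64(179.35), np.float64(177.97), np.float64(176.98), np.float64(170.96), np.float64(169.73)]
[np.float64(140.3), np.float64(139.01), np.float64(138.09), np.float64(132.48), np.float64(131.34)]
```

Emit:
step_arm(plan=[[[0.04,0,0.01],[0,0,0]],[[0.08,0,0.03],[0,0,0]],[[0.091,0,0.045],[0,0,0]],[[0.091,0,0.053],[0,0,0]],[[0.091,0,0.057],[0,0,0]]])

```text
time_s: 28.4
eef_pos: [0.5756, -0.1683, 0.248]
eef_rot: [0.0, 0.82, -0.573, -0.002]
wrist_force: [0.1, 0.1, -1.9]
opening: 0.244
```

Emit:
step_arm(plan=[[[0,0,0.001],[0,0,0]],[[0,0,0.002],[0,0,0]],[[0,0,0.0025],[0,0,0]]])

```text
time_s: 28.7
eef_pos: [0.5769, -0.1679, 0.2486]
eef_rot: [-0.0, 0.82, -0.572, 0.001]
wrist_force: [1.4, -0.3, -1.2]
opening: 0.241
```

Emit:
step_arm(plan=[[[0,0,0.0006],[0,0,0]],[[0,0,0.0012],[0,0,0]]])

```text
time_s: 28.9
eef_pos: [0.5768, -0.1683, 0.247]
eef_rot: [-0.0, 0.82, -0.572, 0.001]
wrist_force: [-0.5, 0.7, -1.4]
opening: 0.24
```

Emit:
step_arm(plan=[[[0,0,0.0006],[0,0,0]],[[0,0,0.0012],[0,0,0]]])

```text
time_s: 29.1
eef_pos: [0.5766, -0.1685, 0.2453]
eef_rot: [-0.0, 0.82, -0.572, 0.0]
wrist_force: [-0.2, -0.7, -1.7]
opening: 0.243
```

Emit:
step_arm(plan=[[[0,0,0.0006],[0,0,0]],[[0,0,0.0012],[0,0,0]]])

```text
time_s: 29.3
eef_pos: [0.5766, -0.1686, 0.244]
eef_rot: [-0.0, 0.82, -0.572, -0.0]
wrist_force: [-0.4, 0.9, -1.4]
opening: 0.239
```

Emit:
step_arm(plan=[[[0,0,0.0005],[0,0,0]],[[0,0,0.001],[0,0,0]]])

```text
time_s: 29.5
eef_pos: [0.5766, -0.1686, 0.243]
eef_rot: [-0.0, 0.82, -0.572, -0.0]
wrist_force: [-0.5, 0.4, -1.8]
opening: 0.244
```

No contact down to 0.243, so the right cap has dropped at least 22 mm from its start contact at 0.2652. It started 21–24 mm up, so it is home. The left cap dropped 22.5 mm by the picture. Next I'll take the mallet back to the coaster.

Emit:
step_arm(plan=[[[0,0,-0.02],[0,0,0]],[[0,0,-0.06],[0,0,0]],[[-0.045,-0.005,-0.065],[0,0,0]],[[-0.09,-0.01,-0.065],[0,0,0]],[[-0.135,-0.015,-0.065],[0,0,0]]])

```text
time_s: 30.0
eef_pos: [0.5438, -0.0356, 0.3085]
eef_rot: [-0.0, 0.82, -0.573, 0.0]
wrist_force: [-0.4, 0.8, -1.3]
opening: 0.238
```

Emit:
step_arm(plan=[[[-0.045,-0.005,0],[0,0,0]],[[-0.09,-0.01,0],[0,0,0]],[[-0.135,-0.015,0],[0,0,0]],[[-0.18,-0.02,0],[0,0,0]],[[-0.225,-0.025,0],[0,0,0]]])

```text
time_s: 30.5
eef_pos: [0.4894, 0.1849, 0.3083]
eef_rot: [-0.0, 0.82, -0.573, 0.0]
wrist_force: [0.2, 0.2, -1.6]
opening: 0.247
```

Emit:
step_arm(plan=[[[-0.045,-0.004,0],[0,0,0]],[[-0.09,-0.008,0],[0,0,0]],[[-0.12,-0.01,0],[0,0,0]],[[-0.131,-0.012,0],[0,0,0]],[[-0.131,-0.012,0],[0,0,0]]])

```text
time_s: 31.0
eef_pos: [0.4558, 0.3113, 0.308]
eef_rot: [0.0, 0.821, -0.571, 0.0]
wrist_force: [-0.0, -1.0, -1.0]
opening: 0.241
```

```bash
python3 - <<'E'
from h import *
k=viewer.get_calibration("wrist");S=viewer.get_calibration("scene");T=viewer.get_calibration("top")
o=telemetry.get_obs();print(o["eef_pos"],o["time_s"],o["wrist_force"],o["opening"])
for c in ("wrist","scene","top"):
    cv2.imwrite(f"pics/{c}11.png",viewer.camera(c)[:,:,::-1])
    b=nets.boxes_of("coaster",c)
    kk=dict(wrist=k,scene=S,top=T)[c]
    for d in b[:1]:
        e=d["extent"];print(c,d,onz(kk,((e[0]+e[2])/2,(e[1]+e[3])/2),.006))
r=rot(o["eef_rot"]);print(r.inv().apply(np.array([.456,.310,.3])-o["eef_pos"]))
E
```

```text
[0.45576549 0.31134418 0.3079551 ] 31.0 [-0.00634003 -1.01398091 -1.02948886] 0.24071757633842172
wrist {'extent': [223.1, 135.0, 282.5, 187.5], 'score': 0.75} [0.4617716  0.31236408 0.006     ]
scene {'extent': [343.2, 287.5, 398.1, 336.1], 'score': 0.7} [0.46504208 0.31439531 0.006     ]
top {'extent': [144.0, 218.5, 182.3, 249.7], 'score': 0.83} [0.45858773 0.31044733 0.006     ]
[0.00134094 0.00024612 0.00795529]
```

View pics/wrist11.png

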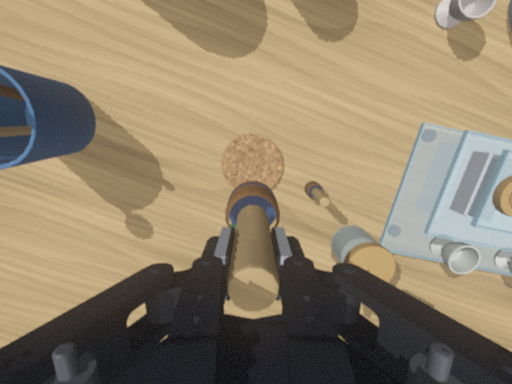

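View pics/scene11.png

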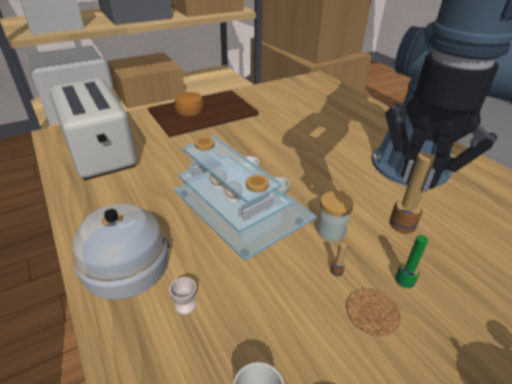

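Emit:
step_arm(plan=[[[0,-0.002,0.03],[0,0,0]],[[0,-0.002,0.075],[0,0,0]],[[0,-0.002,0.12],[0,0,0]],[[0,-0.002,0.16],[0,0,0]],[[0,-0.002,0.18],[0,0,0]]])

```text
time_s: 31.8
eef_pos: [0.4562, 0.3091, 0.1241]
eef_rot: [0.002, 0.819, -0.573, -0.002]
wrist_force: [0.1, -0.6, -2.0]
opening: 0.244
```

Emit:
step_arm(plan=[[[0,0,0.01],[0,0,0]],[[0,0,0.018],[0,0,0]],[[0,0,0.023],[0,0,0]],[[0,0,0.026],[0,0,0]],[[0,0,0.028],[0,0,0]]])

```text
time_s: 32.3
eef_pos: [0.4587, 0.3112, 0.1008]
eef_rot: [-0.001, 0.82, -0.572, 0.0]
wrist_force: [0.6, 0.7, -1.1]
opening: 0.243
```

Emit:
step_arm(plan=[[[0,0,0.0015],[0,0,0]],[[0,0,0.003],[0,0,0]],[[0,0,0.004],[0,0,0]]])

```text
time_s: 32.6
eef_pos: [0.4582, 0.3111, 0.0962]
eef_rot: [-0.0, 0.82, -0.572, 0.0]
wrist_force: [-0.3, -0.9, -1.3]
opening: 0.241
```

Emit:
step_arm(plan=[[[0,0,0.001],[0,0,0]],[[0,0,0.002],[0,0,0]],[[0,0,0.003],[0,0,0]]])

```text
time_s: 32.9
eef_pos: [0.4581, 0.311, 0.093]
eef_rot: [-0.0, 0.82, -0.572, 0.0]
wrist_force: [-0.3, -0.4, -0.9]
opening: 0.249
```

Emit:
step_arm(plan=[[[0,0,0.001],[0,0,0]],[[0,0,0.0015],[0,0,0]]])

```text
time_s: 33.1
eef_pos: [0.458, 0.311, 0.0914]
eef_rot: [0.0, 0.82, -0.572, -0.0]
wrist_force: [-0.2, -0.7, -2.1]
opening: 0.238
```

Emit:
step_arm(plan=[[[0,0,0.0005],[0,0,0]],[[0,0,0.001],[0,0,0]]])

```text
time_s: 33.3
eef_pos: [0.4583, 0.3111, 0.091]
eef_rot: [-0.0, 0.82, -0.572, 0.0]
wrist_force: [-1.4, -1.0, 5.0]
opening: 0.237
```

Emit:
step_arm(plan=[[[0,0,-0.0008],[0,0,0]],[[0,0,-0.001],[0,0,0]]])

```text
time_s: 33.5
eef_pos: [0.4581, 0.311, 0.0915]
eef_rot: [-0.0, 0.82, -0.572, 0.0]
wrist_force: [0.3, -0.4, -2.3]
opening: 0.241
```

Emit:
step_arm(plan=[[[0,0,0],[0,0,0]],[[0,0,0],[0,0,0]],[[0,0,0],[0,0,0]],[[0,0,0],[0,0,0]],[[0,0,0],[0,0,0]]], fingers=80)

```text
time_s: 34.0
eef_pos: [0.4581, 0.311, 0.0916]
eef_rot: [-0.0, 0.82, -0.572, 0.0]
wrist_force: [0.6, -0.5, 0.3]
opening: 0.798
```

```bash
python3 - <<'E'
from h import *
cv2.imwrite("pics/w12.png",viewer.camera("wrist")[:,:,::-1]);print(telemetry.get_obs()["opening"])
E
```

```text
0.8019855912220017
```

View pics/w12.png

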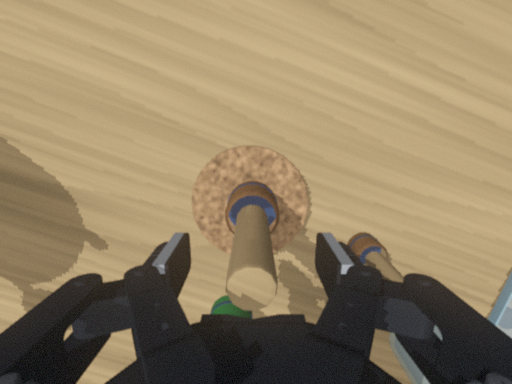

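Released and standing. I'll retreat straight up.

Emit:
step_arm(plan=[[[0,0,-0.015],[0,0,0]],[[0,0,-0.045],[0,0,0]],[[0,0,-0.085],[0,0,0]],[[0,0,-0.12],[0,0,0]],[[0,0,-0.15],[0,0,0]]])

```text
time_s: 34.55
eef_pos: [0.4585, 0.3112, 0.2451]
eef_rot: [-0.001, 0.82, -0.572, 0.001]
wrist_force: [0.1, -0.6, -0.1]
opening: 0.802
```

Emit:
step_arm(plan=[[[0,0,-0.03],[0,0,0]],[[0,0,-0.04],[0,0,0]],[[0,0,-0.04],[0,0,0]],[[0,0,-0.04],[0,0,0]]])

```text
time_s: 34.95
eef_pos: [0.4575, 0.3107, 0.2804]
eef_rot: [0.001, 0.82, -0.572, -0.0]
wrist_force: [-0.2, 0.2, -0.8]
opening: 0.805
```

```bash
python3 - <<'E'
from h import *
for c in ("wrist","scene","top"): cv2.imwrite(f"pics/{c}13.png",viewer.camera(c)[:,:,::-1])
a=[cv2.imread(f"pics/{c}13.png") for c in("scene","top")]
cv2.imwrite("pics/f13.png",np.hstack([cv2.resize(a[0][110:340,160:430],(400,340)),cv2.resize(a[1][100:290,120:390],(400,340))]))
print(telemetry.get_obs())
E
```

```text
{'time_s': 35.1, 'q': array([3.81993427e-01, 1.01431286e-01, 1.61431382e+00, 1.96941637e-05,
       1.42929900e+00, 1.60102195e+00]), 'dq': array([-0.00126719, -0.00047306, -0.00613492, -0.00218232,  0.00064161,
       -0.00088118]), 'joint_efforts': array([ 2.96946382e-02, -4.17895961e+01, -3.63561809e+01,  5.72308709e-04,
        8.15904234e-03, -1.21611717e-05]), 'eef_pos': array([0.45721293, 0.31063099, 0.27953095]), 'eef_rot': array([ 0.00143884,  0.81992416, -0.57246956, -0.00095287]), 'wrist_force': array([ 0.26485983, -0.95182799, -0.58456378]), 'torque': array([ 0.07748261, -0.00839454,  0.01047179]), 'opening': 0.7964433292929388}
```

View pics/wrist13.png

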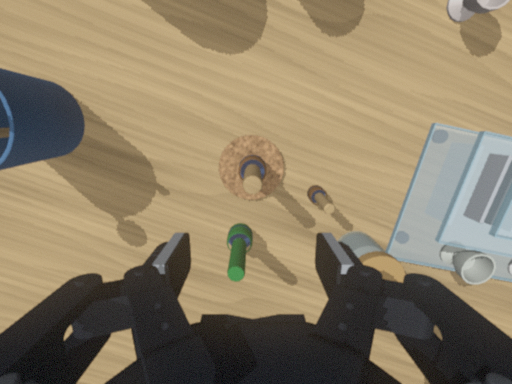

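View pics/f13.png

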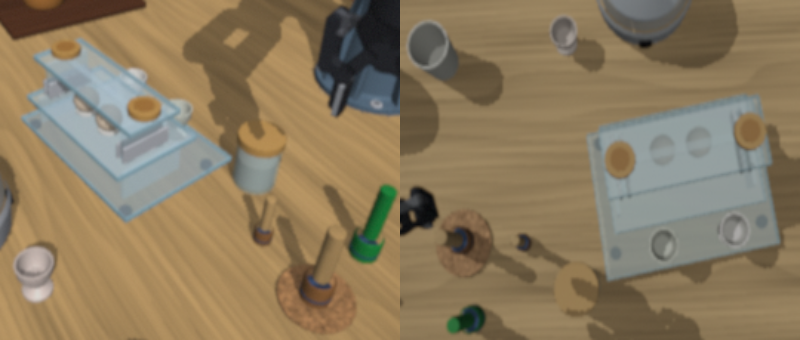

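The mallet stands upright near the centre of the coaster, at about (252,170) in the wrist view. The tier is level and the bystanders haven't moved, so I'm handing in.

```bash
python3 -c "
from bench import ticket; print(ticket.hand_in())"
```

```text
the job is handed in; nothing more can be done
None
```

The top tier is loose and home at both ends, the mallet is back upright on its coaster, and I handed the job in at about 35 s. It reported no verdict.

**What I did:** I took the larger brown mallet by its handle and pressed each cap in turn, left and right, four times each. Every stroke ended at or near the limit where the force rose. The highest contact force I read was about 13 N (wrist reading plus the mallet's weight, taken at the end of each move). Near the bottom both ends dropped under their own weight.

**Last checks:**
- **Left cap:** it dropped about 22.5 mm by comparing pictures. I did not touch it again with the mallet to confirm this.
- **Right cap:** the mallet went to 22 mm below its first contact there without touching it, so it is within about 2 mm of home. One automatic picture match for this cap failed because the background interfered. A rough reading from the picture gave about 23.5 mm.
- **Mallet:** it is released and upright near the middle of the coaster, with the gripper well clear above it.
- **Cups, jar and beaker:** they look unmoved in the last pictures, judged by eye.

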